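# Check the pull gauge at its set mark

## Task

Check the sprung pull gauge: draw its rod out by the knob until the pointer stands opposite the marker block on the scale rail, not past it, and hold it there steadily for two seconds. Then ease it back, without letting it snap, until the rod is fully home, and let go. Leave the marker and the other things where they are.

Things in the scene. Friction and masses are not known exactly. Their poses are not given: they have to be found in the camera images.
- gauge: sprung pull gauge fixed to the top: wooden board 12 mm thick (own x -215 to 185, y -60 to 115 mm) with a lying aluminium spring barrel on y = 0 (x 20 to 170, top at 62 mm) and a steel rod that pulls out of its front towards own -x. Origin on the cabinet top below the barrel's axis. A scale rail 26 mm high runs along the rod's side at own y = 85 mm
- slide (a joint): how far the sprung rod is pulled out, m: 0 is fully home (the spring holds it there), grows as it is pulled out, stop at 0.16. The pull needed grows evenly from about 2 N to about 12 N; let go, it snaps back
- knob_grip (a point): on the axis of the rod's pull knob, 82 mm above the cabinet top: an upright black cylinder 26 mm thick, from 52 to 100 mm high, on a 30 x 30 mm block at the end of the rod, with which it moves; 75 mm in front of the barrel when home. Axes as the gauge's
- pointer (a point): tip of the thin steel pointer that sticks out sideways from the knob's block, 68 mm to own +y of the knob's axis, 40 mm above the cabinet top; moves with the rod. Axes as the gauge's
- marker_mid (a point): middle of the near face of the marker: a dark steel block with a brass screw, the only block on the scale rail, 16 mm wide along the rail, 26 mm across, top at 44 mm (screw 49 mm); some 4 N shifts it. Axes as the gauge's: the pointer is exactly level with it when its own-x offset from this point is 0
- cup: stainless steel cup, 72 mm across, 90 mm tall, standing; origin centre of its foot. Bystander
- coaster: round glass coaster, 92 mm across, 8 mm thick; origin centre of its underside. Bystander
- adapter: orange plastic power adapter, 55 x 50 x 30 mm, lying; origin centre of its underside. Bystander
- roller: black silicone roller (44 mm thick, 120 mm long) on a black handle, lying, about 170 mm overall; origin under the middle of the roller. Bystander
- bookend_a: wooden bookend, L-shaped, 100 x 110 mm foot, 162 mm tall; origin centre of its underside. Bystander
- bookend_b: the second wooden bookend, the same as the first. Bystander
- stapler: grey desk stapler, 130 x 34 x 42 mm; origin centre of its underside. Bystander

How it is judged:
By the outcome, as a careful person would: the job done as asked, in the order asked, and still so for the second after the job is handed in, with the robot touching nothing.
It also fails if it takes over 40 s, if anything falls off the work surface, if the arm or the gripper's body presses on something with over 40 N, if the wrist force passes 120 N, or if a joint passes its speed limit or range.

## Robot

A 6-joint arm with a two-finger parallel gripper is mounted at the origin on the work surface. World frame = base frame: x ahead of the robot, y to its left, z up, the work surface at z = 0. Lengths are in m, angles in rad, forces in N, time in s.
With the tool pointing down it reaches from about 0.3 to 0.875 m from the base axis. Payload 6.4 kg.
Tool frame: the origin (TCP) lies at the very end of the fingers, on their centre line; the grasp point (between the pads) lies 19 mm behind it; z points along the fingers, y is the line along which they close (so a half turn about z gives the same grasp; the last joint's range is limited). The gripper opens to 88 mm and grips with 3 to 60 N. Pads are 18 mm wide; open, the fingers measure 123 mm over their backs; the gripper's body (75 mm by 187 mm) begins 45 mm behind the grasp point.
Start: joints at [-0.206, 0.181, 1.607, -0, 1.354, -0.206], TCP at [0.575, 0, 0.239] pointing down, gripper open.
Joint ranges: [-2.99, 2.99], [-0.89, 2.07], [0.3, 2.58], [-1.14, 4.28], [0, 2.63], [-3.12, 3.12]. Speed limits (rad/s): [2.57, 2.57, 3.01, 3.14, 3.14, 3.14].

## Interface

Orientations are given as [roll, pitch, yaw] about the fixed x, y, z axes, in that order (R = Rz(yaw) Ry(pitch) Rx(roll)).
In Python, from workcell import manip, imaging gives the robot as it stands.
- The arm moves only by the shell command python3 -m creep 'ROWS' [FORCE]. ROWS is JSON, one flat list of numbers, 7 for each row, row after row: the turn, a rotation vector about the world's x, y, z in degrees, then the shift along the world's x, y, z in m, then the opening, from -1 (shut) to 1 (fully open), so that 0 is half open. In form: [rx, ry, rz, tx, ty, tz, claw, rx, ry, rz, tx, ty, tz, claw, ...]. A call has 1 to 20 rows; each row is the pose to reach, as a shift and turn from the pose commanded when the call began; what a row does not reach only later rows make up. A row lasts 1/10 s, in which the tool goes at most 50 mm and 8.59 degrees, less where a joint would pass 70% of its speed; a pose out of reach is approached as far as the arm can. A call with a gripper value outside its range is refused whole. The fingers move at their own pace and stop on an object; FORCE is the grip in N (left out, the last holds). Time passes only in rows, so rows that repeat a pose let the fingers close. It gives the time, the measured TCP pose, the force, the opening and the grip force at its end, in the units of the state.
- manip.read_state(): the state, without advancing time (a new reading comes with each control period).
- imaging.grab_frame(name): name is "scene" or "side" or "wrist"; returns a dict with "image" (480x640x3 uint8, red, green, blue), "fx", "fy", "cx", "cy" (pixels), "k1" (the pictures are not rectified: a ray, as slopes to the right and down, at radius r is drawn at 1 + k1 r^2 times it, then the intrinsics apply), "rvec" (rotation vector, rad) and "tvec" (3), from world to camera coordinates, as OpenCV has them. Camera axes: x right, y down, z forward; pixel columns grow to the right and rows downward; lengths in m; the calibration is good to about 2 mm. A picture is of the moment at which its call begins. There is no depth.
- manip.close_job(): hands the job in; it is judged then, once.
Trained networks look in the newest picture that a camera, given by its name, has taken for a name from the list of things; names that differ only in an ending like _2 or _b are one class to them, and where a whole thing is asked for, a point or a joint stands for the part that bears it (a point fixed in the world has none). Each returns a list of dicts, best first, with "confidence" (0 to 1); they miss things now and then, are a little off and sometimes report something else, mostly with a low value. They report only what shows in the picture. A call takes as long as a camera call.
- imaging.spot_in(camera, target): "box" ([left, top, width, height] in pixels, round what is visible of it).
- imaging.masks_of(camera, target): "pixels" (480x640 bool, what is visible of it) and "box" ([left, top, width, height] in pixels, round what is visible of it).
The state is a dict: "time_s": time; "qpos": joint angles; "joint_velocities": joint speeds; "joint_efforts": joint torques, N m; "tool_pos": TCP position; "ee_rot": TCP orientation; "contact_force": force on the tool from outside, world axes, zero at the start; "torque": the same for the moment, N m; "finger_gap": finger opening in m; "finger_force": force on a finger pad.
Only numpy, scipy, OpenCV 4.12 (cv2) and the standard library are available. Lean on these libraries where they do the work, as an engineer would, in place of code of your own. Each camera call takes 0.05 s, during which the arm holds its last target. There are 200 camera calls.

## Working session

There is one attempt and no reset: what is moved stays moved. The work goes in short steps, Python scripts to look and compute and a shell command to move; the robot and the scene stay as the last step left them, time stands still between calls to the robot, and variables do not carry over. Pictures are saved under pics/ and viewed, at most 10 in all, crops included, and the job is handed in when it is done.

```bash
mkdir -p pics; ls
python3 - <<'E'
from workcell import manip, imaging
import cv2
for c in ["scene","side"]:
    f=imaging.grab_frame(c); cv2.imwrite(f"pics/{c}0.png",f["image"][:,:,::-1])
    print(c,{k:f[k] for k in f if k!="image"})
    for t in ["gauge","knob_grip","pointer","marker_mid"]:
        print(t,[(d["box"],round(d["confidence"],2)) for d in imaging.spot_in(c,t)][:3])
print(manip.read_state())
E
```

```text
pics
scene {'fx': 443.33303951769125, 'fy': 443.33303951769125, 'cx': 325.09482121373094, 'cy': 236.94632839912495, 'k1': -0.04053930250763813, 'rvec': array([ 1.1331537 ,  2.29587282, -1.03074079]), 'tvec': array([ 0.37256812, -0.25306599,  1.64798559])}
gauge [([258.2, 216.8, 142.1, 96.3], 0.92)]
knob_grip [([320.7, 225.6, 27.4, 25.3], 0.67)]
pointer [([320.1, 220.8, 27.4, 32.2], 0.82)]
marker_mid []
side {'fx': 453.1774458180316, 'fy': 453.1774458180316, 'cx': 319.7305594046876, 'cy': 246.26059162488693, 'k1': -0.028818341239962127, 'rvec': array([ 2.05127978, -0.05260294,  0.01681034]), 'tvec': array([-0.57513516,  0.11379868,  1.08619701])}
gauge [([248.4, 251.2, 170.0, 59.5], 0.71)]
knob_grip [([311.5, 247.5, 36.0, 37.8], 0.75)]
pointer [([308.5, 247.1, 38.3, 35.8], 0.87)]
marker_mid []
{'time_s': 0.5, 'qpos': array([-2.06309589e-01,  1.80805355e-01,  1.60701425e+00, -4.52656398e-05,
        1.35380092e+00, -2.06296585e-01]), 'joint_velocities': array([-0.00174904,  0.00012061, -0.00179026, -0.00015368,  0.00132202,
       -0.00112018]), 'joint_efforts': array([-1.17751279e-03, -4.33449841e+01, -3.41872895e+01,  7.02277967e-02,
        3.19638080e-02, -3.43970032e-05]), 'tool_pos': array([ 5.75003523e-01, -2.81238759e-06,  2.38704546e-01]), 'ee_rot': array([-3.14155632e+00,  3.75579212e-05,  1.57079307e+00]), 'contact_force': array([-0.17546248, -0.47345112,  0.31096137]), 'torque': array([ 0.02481095, -0.02436562, -0.02607909]), 'finger_force': 0.0, 'finger_gap': 0.08797486457001276}
```

Run:
```python
import cv2
a=cv2.imread("pics/scene0.png");b=cv2.imread("pics/side0.png")
cv2.imwrite("pics/sc.png",cv2.resize(a[190:340,230:430],None,fx=4,fy=4,interpolation=cv2.INTER_CUBIC))
cv2.imwrite("pics/sd.png",cv2.resize(b[210:330,235:435],None,fx=4,fy=4,interpolation=cv2.INTER_CUBIC))
```

```text
(no output)
```

View pics/scene0.png

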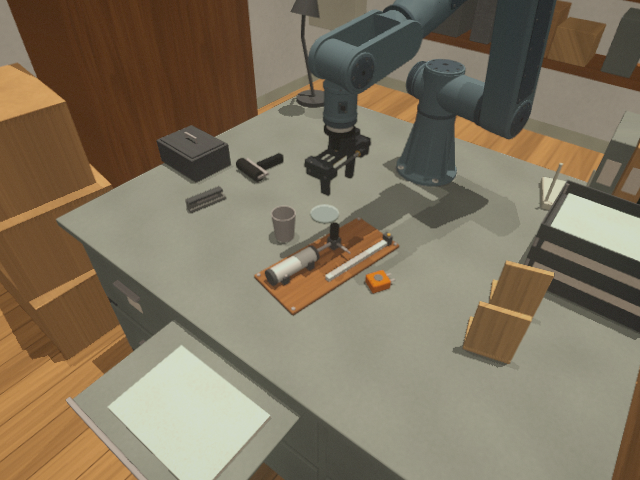

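View pics/sc.png

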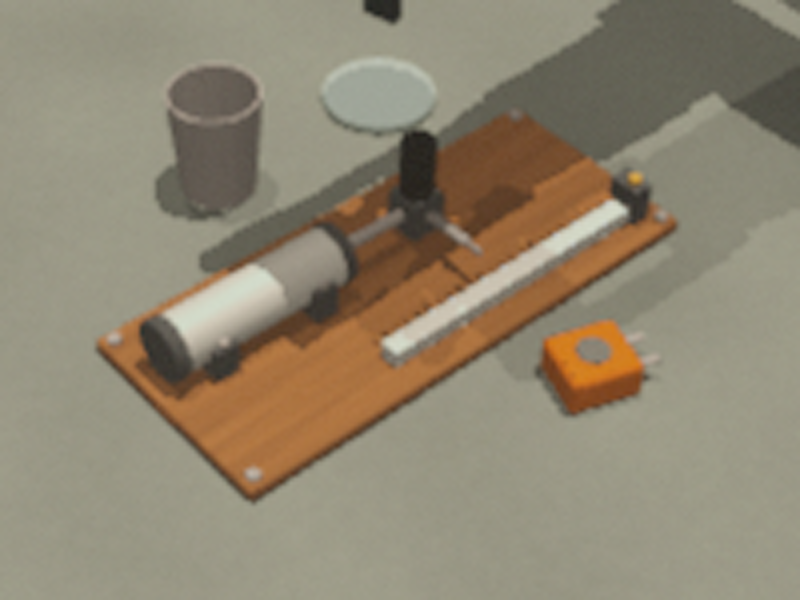

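View pics/sd.png

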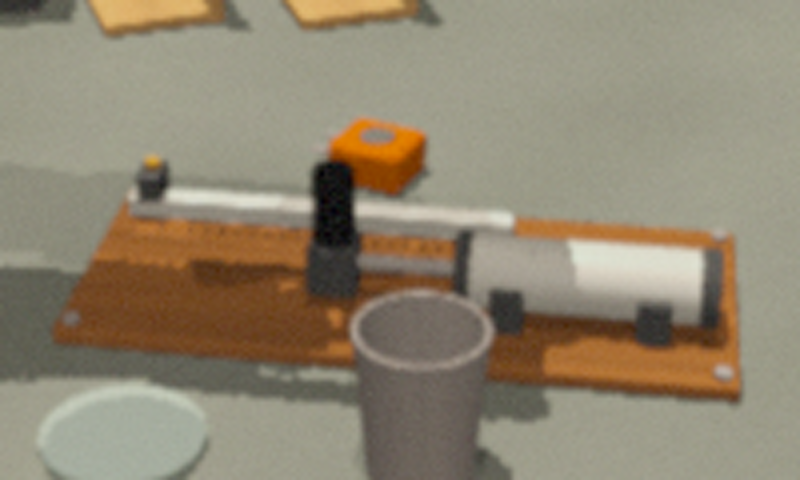

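```bash
cat > h.py <<'E'
import numpy as np, cv2
from scipy.optimize import least_squares
def proj(f,P):
    R=cv2.Rodrigues(np.asarray(f["rvec"],float))[0]; c=np.atleast_2d(P)@R.T+f["tvec"]
    u=c[:,:2]/c[:,2:]; u=u*(1+f["k1"]*(u**2).sum(1,keepdims=True))
    return u*[f["fx"],f["fy"]]+[f["cx"],f["cy"]]
def world(g,P):
    P=np.atleast_2d(P);c,s=np.cos(g[2]),np.sin(g[2])
    return np.c_[g[0]+c*P[:,0]-s*P[:,1],g[1]+s*P[:,0]+c*P[:,1],P[:,2]]
E
python3 - <<'E'
from h import *
from workcell import manip, imaging
F=[imaging.grab_frame(c) for c in ("scene","side")]
A=[(.185,-.06,.012),(.185,.115,.012),(-.215,.115,.012),(-.215,-.06,.012),(-.055,0,.1)]
pts=[[A,[(254.5,276.2),(293,313.5),(399,245),(358.2,218),(335,224)],(388.7,234.8)],
     [[A[0],A[1],A[3],A[4]],[(419.5,307.5),(418.7,268.7),(249,293.7),(318,252)],(273.2,250)]]
def r(p):
    o=[]
    for f,(a,b,m) in zip(F,pts):
        o.append(proj(f,world(p,np.vstack([a,[p[3],.085,.047]])))-np.vstack([b,m]))
    return np.vstack(o).ravel()
best=min((least_squares(r,[.6,.0,y,-.15]) for y in (0,1.5,3,-1.5)),key=lambda s:s.cost)
p=best.x;print(p,np.degrees(p[2]));print(best.fun.reshape(-1,2).round(1))
print("knob",world(p,[-.055,0,.082]),"marker",world(p,[p[3],.085,.04]),"pull dir",-np.cos(p[2]),-np.sin(p[2]),"s",-.055-p[3])
np.save("g.npy",p)
E
```

```text
[ 0.62613056 -0.01703381 -0.21176411 -0.18992283] -12.13318996445077
[[-1.7 -1.2]
 [-1.1  0.1]
 [ 0.2 -0.1]
 [-0.  -1.5]
 [-1.1  1.1]
 [-1.4 -0.4]
 [ 0.6 -1.9]
 [-0.4 -2.2]
 [-1.8 -2.9]
 [-0.1 -1.3]
 [-0.8 -0.1]]
knob [[ 0.57235916 -0.00547364  0.082     ]] marker [[0.45831601 0.10598635 0.04      ]] pull dir -0.9776616460970518 0.21018493226395457 s 0.13492283258583315
```

```bash
python3 -m creep '[0,0,-6,-0.02,0.02,0.02,1, 0,0,-12.1,-0.05,0.04,0.03,1, 0,0,-12.1,-0.05,0.04,0.03,1, 0,0,-12.1,-0.05,0.04,0.03,1]'
python3 - <<'E'
from h import *
from workcell import manip, imaging
f=imaging.grab_frame("wrist"); cv2.imwrite("pics/w1.png",f["image"][:,:,::-1]); np.save("w1.npy",f,allow_pickle=True)
g=np.load("g.npy")
print({k:f[k] for k in f if k!="image"})
print(proj(f,world(g,[(-.055,0,.1),(-.055,.068,.04),(g[3],.072,.04),(g[3],.085,.049)])))
for t in ["marker_mid","pointer","knob_grip"]:
        print(t,[(d["box"],round(d["confidence"],2)) for d in imaging.spot_in("wrist",t)][:3])
E
```

```text
time_s: 1.0
tool_pos: [0.5252, 0.0402, 0.2693]
ee_rot: [3.14, 0.0, 1.362]
contact_force: [-0.0, -0.3, -0.3]
finger_gap: 0.0876
finger_force: 0.0
{'fx': 374.4770296885142, 'fy': 374.4770296885142, 'cx': 315.30042749893414, 'cy': 241.28657246337463, 'k1': -0.07071191213366282, 'rvec': array([-2.82361211,  0.29650465,  0.04093412]), 'tvec': array([-0.50570695,  0.09156624,  0.46303333])}
[[377.32071199 255.59403433]
 [371.074088   171.18413353]
 [235.72800493 166.90530603]
 [233.13036007 154.32797978]]
marker_mid [([228.3, 139.4, 19.1, 32.5], 0.67)]
pointer [([349.7, 174.7, 87.5, 95.6], 0.92)]
knob_grip [([349.5, 172.7, 86.1, 97.6], 0.83)]
```

View pics/w1.png

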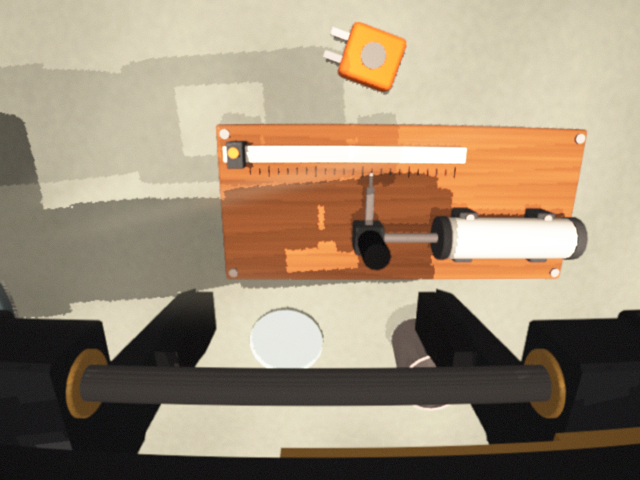

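Run:
```python
from h import *
f=np.load("w1.npy",allow_pickle=True).item()
A=[(-.215,.115,.012),(.185,.115,.012),(-.215,-.06,.012),(-.055,.068,.04),(-.055,0,.1)]
b=np.array([(219,125),(586.5,131),(228,279),(371,173.5),(375,249.5),(233,153.5)])
def r(p): return (proj(f,world(p,np.vstack([A,[p[3],.085,.048]])))-b).ravel()
s=least_squares(r,np.load("g.npy"));p=s.x;print(p,np.degrees(p[2]));print(s.fun.reshape(-1,2).round(1))
print("knob",world(p,[-.055,0,.082]),"pull",-np.cos(p[2]),-np.sin(p[2]),"s",-.055-p[3])
np.save("g2.npy",p)
```

```text
[ 0.62618732 -0.01773693 -0.21577124 -0.19079799] -12.36278163036083
[[-3.4 -2.7]
 [ 2.1 -1.7]
 [-2.2 -0.7]
 [ 0.5 -1.9]
 [ 2.5  6.6]
 [ 0.   0.7]]
knob [[ 0.57246268 -0.00596138  0.082     ]] pull -0.9768115607048048 0.2141008521081677 s 0.13579799381531318
```

```bash
python3 -m creep '[0,0,0,0.024,-0.023,-0.01,1, 0,0,0,0.0475,-0.046,-0.03,1, 0,0,0,0.0475,-0.046,-0.07,1, 0,0,0,0.0475,-0.046,-0.11,1, 0,0,0,0.0475,-0.046,-0.15,1, 0,0,0,0.0475,-0.046,-0.18,1, 0,0,0,0.0475,-0.046,-0.2,1, 0,0,0,0.0475,-0.046,-0.206,1, 0,0,0,0.0475,-0.046,-0.206,1]'
python3 - <<'E'
from h import *
from workcell import imaging
f=imaging.grab_frame("wrist"); cv2.imwrite("pics/w2.png",f["image"][:,:,::-1])
print(proj(f,world(np.load("g2.npy"),[(-.055,0,.1),(-.055,.068,.04)])))
E
```

```text
time_s: 2.1
tool_pos: [0.572, -0.0063, 0.0615]
ee_rot: [-3.139, -0.0, 1.359]
contact_force: [0.3, 0.4, 0.4]
finger_gap: 0.0883
finger_force: 0.0
[[318.02688715 362.7467785 ]
 [318.25709967 146.5468632 ]]
```

View pics/w2.png

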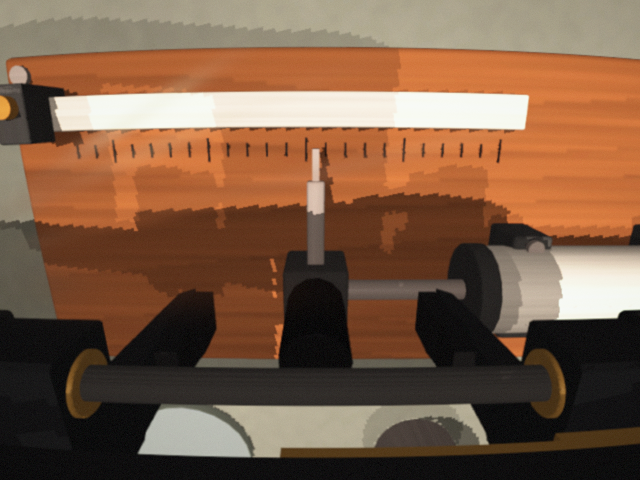

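```bash
python3 -m creep '[0,0,0,0,0,0,-0.2, 0,0,0,0,0,0,-0.4, 0,0,0,0,0,0,-0.6, 0,0,0,0,0,0,-0.8, 0,0,0,0,0,0,-1, 0,0,0,0,0,0,-1]' 30
```

```text
time_s: 2.75
tool_pos: [0.5726, -0.006, 0.0628]
ee_rot: [3.141, 0.0, 1.36]
contact_force: [0.1, -0.0, -0.1]
finger_gap: 0.0422
finger_force: 0.0
```

```bash
python3 -m creep '[0,0,0,0,0,0,-1, 0,0,0,0,0,0,-1, 0,0,0,0,0,0,-1, 0,0,0,0,0,0,-1, 0,0,0,0,0,0,-1, 0,0,0,0,0,0,-1]' 30
```

```text
time_s: 3.35
tool_pos: [0.5721, -0.0059, 0.0626]
ee_rot: [-3.141, 0.0, 1.36]
contact_force: [-3.9, 0.6, 3.1]
finger_gap: 0.0252
finger_force: 30.0
```

```bash
python3 -m creep '[0,0,0,-0.0049,0.0011,0,-1, 0,0,0,-0.0147,0.0032,0,-1, 0,0,0,-0.0244,0.0053,0,-1, 0,0,0,-0.0342,0.0075,0,-1, 0,0,0,-0.0440,0.0096,0,-1, 0,0,0,-0.0537,0.0117,0,-1, 0,0,0,-0.0635,0.0139,0,-1, 0,0,0,-0.0733,0.0160,0,-1, 0,0,0,-0.0830,0.0181,0,-1, 0,0,0,-0.0928,0.0202,0,-1, 0,0,0,-0.1026,0.0224,0,-1, 0,0,0,-0.1124,0.0245,0,-1, 0,0,0,-0.1172,0.0256,0,-1, 0,0,0,-0.1172,0.0256,0,-1]'
python3 - <<'E'
from h import *
from workcell import imaging
f=imaging.grab_frame("wrist"); cv2.imwrite("pics/w3.png",f["image"][:,:,::-1]); np.save("w3.npy",f,allow_pickle=True)
for t in ["marker_mid","pointer"]:
        print(t,[(d["box"],round(d["confidence"],2)) for d in imaging.spot_in("wrist",t)][:3])
E
```

```text
time_s: 4.75
tool_pos: [0.4554, 0.0192, 0.0628]
ee_rot: [3.139, 0.001, 1.36]
contact_force: [10.3, -4.2, -12.7]
finger_gap: 0.0253
finger_force: 30.0
marker_mid [([262.0, 75.0, 39.1, 67.7], 0.61), ([533.0, 412.2, 55.6, 40.5], 0.3)]
pointer [([277.0, 152.1, 361.6, 216.9], 0.72)]
```

View pics/w3.png

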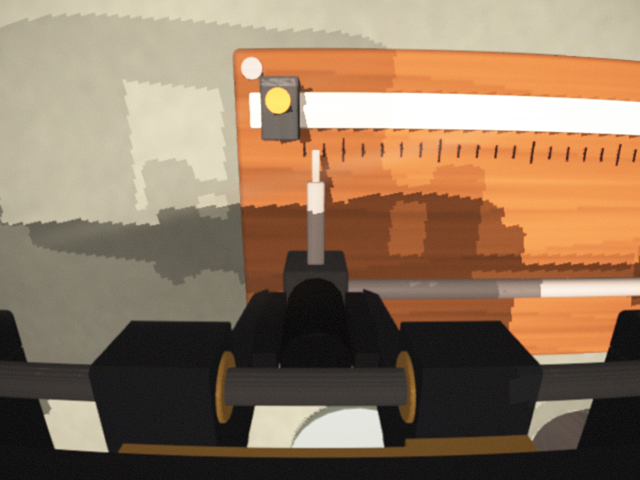

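```bash
cat > m.py <<'E'
import sys
from h import *
f=np.load(sys.argv[1],allow_pickle=True).item()
im=f["image"]
cv2.imwrite(sys.argv[2],cv2.resize(im[60:200,240:380,::-1],None,fx=4.2,fy=4.2,interpolation=cv2.INTER_CUBIC))
G=im.astype(float).mean(2)
for a,b,n in((115,128,"mk"),(130,136,"mkface"),(153,160,"tip"),(168,178,"tip2"),(190,205,"ptr")): print(n,G[a:b].mean(0)[252:332].round().astype(int).tolist())
R=cv2.Rodrigues(f["rvec"])[0]; g=np.load("g2.npy")
from scipy.optimize import fsolve
def back(u,v,z): return fsolve(lambda q:(proj(f,[q[0],q[1],z])-[u,v]).ravel(),[.45,.1])
def own(u,v,z):
    d=back(u,v,z)-g[:2];c,s=np.cos(g[2]),np.sin(g[2]);return np.array([c*d[0]+s*d[1],-s*d[0]+c*d[1]])
E
python3 -i m.py w3.npy pics/w3c.png <<'E' 2>/dev/null
print("tip",own(316.3,150,.04),"mk L",own(261.5,137,.044),"mk R",own(299.5,137,.044))
E
```

```text
mk [252, 252, 252, 252, 252, 252, 253, 253, 242, 170, 112, 107, 109, 110, 111, 110, 110, 110, 110, 110, 110, 109, 109, 109, 110, 110, 109, 108, 108, 107, 108, 107, 108, 108, 109, 110, 110, 111, 111, 111, 110, 109, 108, 106, 101, 80, 49, 82, 152, 166, 166, 165, 167, 185, 215, 241, 251, 252, 251, 251, 251, 252, 251, 251, 251, 252, 252, 251, 251, 251, 251, 251, 251, 252, 251, 251, 251, 251, 251, 251]
mkface [143, 142, 143, 143, 142, 143, 143, 144, 138, 113, 100, 105, 108, 110, 111, 109, 110, 109, 109, 110, 110, 110, 110, 110, 110, 110, 109, 109, 108, 107, 107, 107, 108, 108, 108, 108, 111, 109, 111, 111, 110, 109, 107, 106, 101, 82, 50, 43, 60, 70, 72, 72, 71, 72, 70, 71, 74, 96, 126, 140, 142, 142, 142, 141, 142, 137, 130, 127, 126, 128, 130, 136, 136, 136, 137, 140, 141, 140, 142, 143]
tip [153, 153, 153, 154, 153, 153, 153, 153, 154, 153, 152, 153, 153, 152, 152, 153, 152, 153, 152, 153, 153, 152, 153, 152, 153, 153, 153, 153, 153, 154, 153, 152, 153, 152, 152, 152, 152, 152, 152, 152, 152, 151, 151, 152, 152, 152, 152, 152, 152, 151, 146, 120, 103, 117, 138, 150, 152, 151, 152, 171,
[... 291 characters left out ...]
, 135, 135, 137, 138, 140, 139, 140, 140, 140, 140, 139, 141, 140, 141, 140, 141, 141, 141, 142, 141, 142, 160, 198, 223, 227, 226, 227, 226, 215, 171, 123, 109, 102, 98, 98, 100, 109, 122, 131, 135, 138, 141]
ptr [147, 147, 148, 147, 147, 148, 147, 148, 147, 147, 146, 146, 147, 147, 147, 146, 146, 146, 145, 145, 143, 142, 143, 141, 143, 146, 146, 146, 146, 146, 147, 147, 146, 146, 145, 145, 145, 145, 142, 142, 142, 141, 138, 137, 136, 137, 139, 143, 147, 146, 146, 145, 145, 146, 157, 184, 214, 228, 230, 230, 231, 231, 231, 231, 231, 229, 228, 226, 224, 223, 217, 186, 130, 84, 73, 74, 74, 75, 83, 100]
tip [-0.17510181  0.06634886] mk L [-0.19864447  0.07202874] mk R [-0.18235409  0.07204488]
```

View pics/w3c.png

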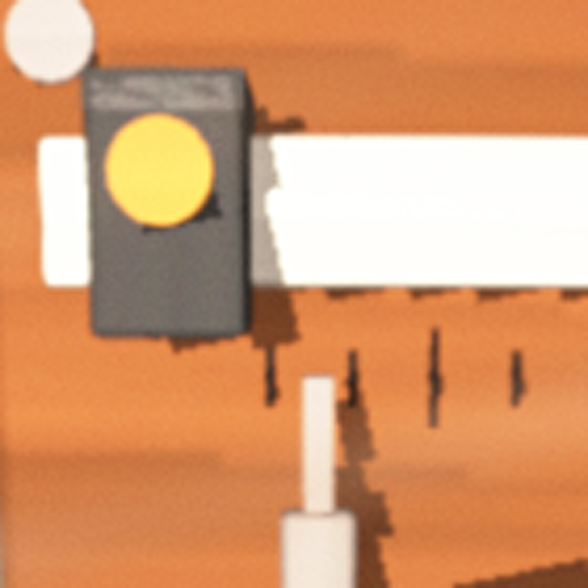

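```bash
python3 -m creep '[0,0,0,-0.003,0.0006,0,-1, 0,0,0,-0.007,0.0015,0,-1, 0,0,0,-0.011,0.0024,0,-1, 0,0,0,-0.013,0.0028,0,-1, 0,0,0,-0.013,0.0028,0,-1]'
python3 - <<'E'
from workcell import imaging
import numpy as np
np.save("w4.npy",imaging.grab_frame("wrist"),allow_pickle=True)
E
python3 -i m.py w4.npy pics/w4c.png <<'E' 2>/dev/null
T=own(315.5,150,.04);print(T)
E
```

```text
time_s: 5.4
tool_pos: [0.443, 0.0219, 0.0628]
ee_rot: [3.138, 0.0, 1.36]
contact_force: [10.1, -3.7, -13.5]
finger_gap: 0.0251
finger_force: 30.0
mk [196, 196, 196, 195, 196, 195, 196, 190, 162, 137, 136, 144, 149, 153, 156, 156, 156, 156, 155, 155, 155, 156, 156, 154, 172, 225, 251, 254, 253, 253, 253, 253, 253, 253, 253, 253, 253, 254, 249, 161, 104, 114, 116, 117, 117, 117, 117, 117, 117, 118, 118, 117, 117, 116, 117, 117, 116, 116, 115, 115, 114, 115, 115, 115, 116, 115, 117, 118, 118, 118, 117, 115, 115, 113, 106, 101, 129, 169, 177, 180]
mkface [197, 196, 196, 198, 198, 197, 198, 199, 184, 140, 127, 134, 143, 146, 148, 150, 150, 150, 150, 150, 150, 149, 150, 148, 150, 150, 150, 149, 150, 149, 150, 150, 150, 150, 143, 129, 132, 135, 129, 103, 103, 114, 117, 117, 118, 118, 117, 116, 117, 117, 116, 116, 117, 117, 118, 117, 116, 116, 116, 113, 114, 115, 114, 115, 115, 115, 116, 116, 118, 118, 116, 115, 114, 111, 104, 87, 68, 74, 77, 76]
tip [197, 197, 198, 197, 198, 197, 198, 198, 196, 182, 136, 136, 147, 153, 158, 160, 161, 160, 161, 161, 160, 161, 161, 161, 160, 161, 161, 161, 16
[... 380 characters left out ...]
 143, 143, 143, 143, 144, 144, 144, 144, 144, 144, 144, 144, 144, 145, 145, 145, 144, 144, 145, 145, 145, 146, 145, 146, 146, 145, 145, 146, 146, 147, 147, 147, 146, 147, 166, 206, 230, 234, 233, 233, 233, 223, 178, 125, 104, 102, 103, 103, 104, 109, 124, 139, 148, 149, 149]
ptr [189, 188, 186, 184, 185, 184, 180, 179, 179, 179, 172, 145, 130, 139, 146, 151, 154, 156, 155, 155, 155, 155, 154, 153, 154, 154, 153, 151, 150, 151, 153, 154, 154, 154, 154, 154, 153, 154, 153, 152, 152, 153, 153, 151, 150, 149, 149, 149, 148, 144, 143, 146, 150, 154, 166, 195, 225, 235, 236, 237, 237, 238, 238, 238, 237, 236, 235, 233, 232, 231, 225, 195, 133, 87, 78, 78, 80, 82, 90, 106]
[-0.18815538  0.06629567]
```

View pics/w4c.png

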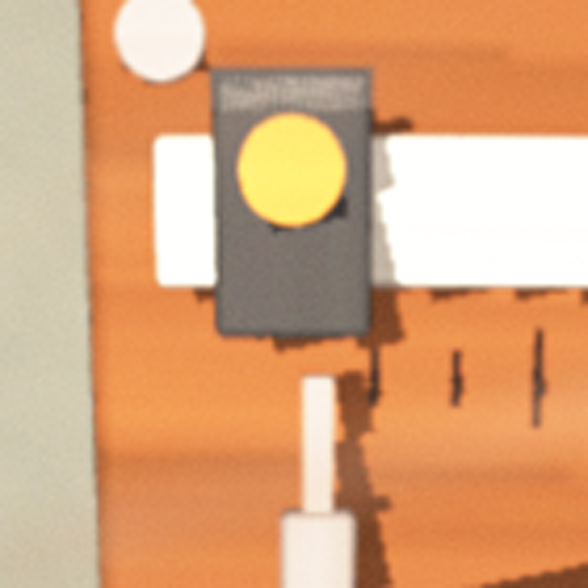

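```bash
python3 -m creep '[0,0,0,-0.001,0.0002,0,-1, 0,0,0,-0.0018,0.0004,0,-1, 0,0,0,-0.0022,0.0005,0,-1, 0,0,0,-0.0022,0.0005,0,-1, 0,0,0,-0.0022,0.0005,0,-1]'
python3 - <<'E'
from workcell import imaging
import numpy as np
np.save("w5.npy",imaging.grab_frame("wrist"),allow_pickle=True)
E
python3 m.py w5.npy pics/w5c.png | grep -E "mk |tip "
```

```text
time_s: 5.95
tool_pos: [0.441, 0.0223, 0.0628]
ee_rot: [3.138, 0.0, 1.359]
contact_force: [10.4, -4.5, -12.7]
finger_gap: 0.0254
finger_force: 30.0
mk [196, 196, 195, 195, 196, 196, 195, 195, 195, 195, 196, 188, 155, 133, 135, 143, 149, 154, 155, 156, 155, 155, 155, 156, 155, 155, 155, 154, 158, 203, 251, 254, 253, 253, 253, 253, 253, 253, 253, 253, 253, 254, 253, 221, 125, 108, 116, 116, 117, 117, 117, 117, 118, 117, 117, 118, 117, 117, 115, 117, 117, 115, 115, 115, 115, 114, 115, 115, 115, 116, 115, 116, 118, 118, 117, 116, 115, 113, 110, 104]
tip [197, 197, 198, 197, 198, 197, 198, 198, 197, 198, 197, 197, 193, 164, 131, 138, 148, 154, 158, 161, 160, 161, 161, 161, 160, 161, 161, 160, 160, 160, 161, 160, 161, 160, 161, 160, 160, 160, 161, 160, 160, 160, 159, 161, 161, 159, 160, 160, 160, 159, 160, 160, 160, 160, 160, 160, 160, 159, 161, 180, 219, 240, 241, 241, 241, 241, 235, 200, 135, 92, 85, 88, 88, 87, 91, 111, 142, 159, 159, 151]
```

View pics/w5c.png

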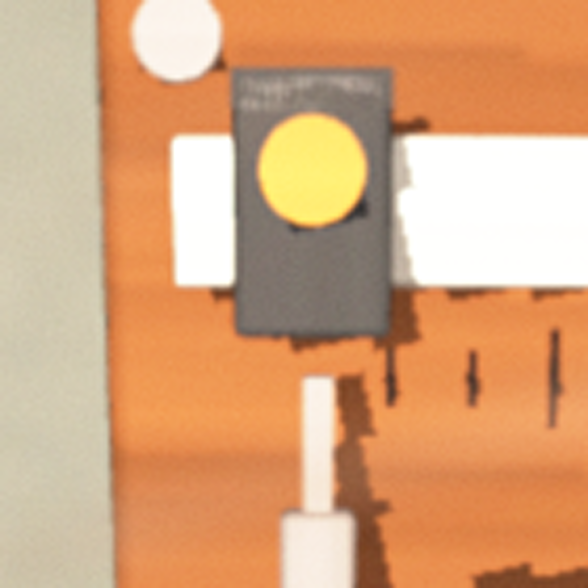

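```bash
R='no'; python3 -m creep '[0,0,0,-0.0004,0.0001,0,-1, 0,0,0,-0.0004,0.0001,0,-1, 0,0,0,-0.0004,0.0001,0,-1, 0,0,0,-0.0004,0.0001,0,-1, 0,0,0,-0.0004,0.0001,0,-1, 0,0,0,-0.0004,0.0001,0,-1, 0,0,0,-0.0004,0.0001,0,-1, 0,0,0,-0.0004,0.0001,0,-1, 0,0,0,-0.0004,0.0001,0,-1, 0,0,0,-0.0004,0.0001,0,-1, 0,0,0,-0.0004,0.0001,0,-1, 0,0,0,-0.0004,0.0001,0,-1, 0,0,0,-0.0004,0.0001,0,-1, 0,0,0,-0.0004,0.0001,0,-1, 0,0,0,-0.0004,0.0001,0,-1, 0,0,0,-0.0004,0.0001,0,-1, 0,0,0,-0.0004,0.0001,0,-1, 0,0,0,-0.0004,0.0001,0,-1]'
python3 - <<'E'
from workcell import imaging
import numpy as np
np.save("w6.npy",imaging.grab_frame("wrist"),allow_pickle=True)
E
python3 m.py w6.npy pics/w6c.png | grep -E "mk |tip "
python3 -m creep '[0,0,0,0,0,0,-1, 0,0,0,0,0,0,-1, 0,0,0,0,0,0,-1, 0,0,0,0,0,0,-1, 0,0,0,0,0,0,-1, 0,0,0,0,0,0,-1, 0,0,0,0,0,0,-1, 0,0,0,0,0,0,-1]'
```

```text
time_s: 7.8
tool_pos: [0.4406, 0.0224, 0.0628]
ee_rot: [3.138, 0.0, 1.359]
contact_force: [10.0, -3.4, -14.5]
finger_gap: 0.0252
finger_force: 30.0
mk [197, 197, 197, 197, 197, 197, 197, 197, 197, 196, 196, 197, 186, 146, 133, 139, 146, 151, 155, 157, 156, 156, 157, 156, 156, 156, 156, 155, 154, 171, 224, 252, 254, 254, 253, 253, 253, 254, 253, 253, 253, 253, 254, 253, 212, 117, 110, 117, 118, 117, 117, 118, 118, 118, 118, 118, 118, 117, 116, 115, 117, 117, 117, 115, 116, 116, 115, 116, 116, 116, 116, 117, 117, 117, 118, 118, 117, 116, 114, 110]
tip [198, 198, 198, 198, 199, 199, 199, 199, 199, 198, 198, 199, 199, 190, 153, 138, 144, 151, 156, 161, 162, 162, 162, 163, 162, 161, 162, 161, 161, 161, 161, 162, 162, 161, 162, 161, 161, 160, 160, 161, 160, 161, 161, 161, 161, 161, 161, 161, 161, 160, 161, 161, 161, 161, 160, 160, 160, 160, 162, 181, 220, 241, 242, 242, 242, 242, 236, 204, 154, 112, 91, 88, 88, 88, 90, 101, 127, 153, 161, 161]
time_s: 8.65
tool_pos: [0.4406, 0.0224, 0.0628]
ee_rot: [3.138, 0.001, 1.359]
contact_force: [10.7, -3.6, -12.9]
finger_gap: 0.0251
finger_force: 30.0
```

```bash
python3 -m creep '[0,0,0,0.003,-0.0007,0,-1, 0,0,0,0.009,-0.002,0,-1, 0,0,0,0.016,-0.0035,0,-1, 0,0,0,0.023,-0.005,0,-1, 0,0,0,0.03,-0.0066,0,-1, 0,0,0,0.037,-0.0081,0,-1, 0,0,0,0.044,-0.0096,0,-1, 0,0,0,0.051,-0.0111,0,-1, 0,0,0,0.058,-0.0127,0,-1, 0,0,0,0.065,-0.0142,0,-1, 0,0,0,0.072,-0.0157,0,-1, 0,0,0,0.079,-0.0173,0,-1, 0,0,0,0.086,-0.0188,0,-1, 0,0,0,0.093,-0.0203,0,-1, 0,0,0,0.1,-0.0218,0,-1, 0,0,0,0.107,-0.0234,0,-1, 0,0,0,0.113,-0.0247,0,-1, 0,0,0,0.118,-0.0258,0,-1, 0,0,0,0.122,-0.0266,0,-1, 0,0,0,0.125,-0.0273,0,-1]'
python3 -m creep '[0,0,0,0.003,-0.0007,0,-1, 0,0,0,0.006,-0.0013,0,-1, 0,0,0,0.0078,-0.0017,0,-1, 0,0,0,0.0078,-0.0017,0,-1, 0,0,0,0.0078,-0.0017,0,-1]'
```

```text
time_s: 10.65
tool_pos: [0.5649, -0.0043, 0.0627]
ee_rot: [-3.141, 0.0, 1.36]
contact_force: [2.1, -1.0, -3.0]
finger_gap: 0.0256
finger_force: 30.0
time_s: 11.15
tool_pos: [0.5721, -0.0059, 0.0627]
ee_rot: [-3.141, 0.0, 1.36]
contact_force: [-1.7, -1.2, 0.1]
finger_gap: 0.0246
finger_force: 30.0
```

```bash
python3 -m creep '[0,0,0,0.0004,-0.0001,0,-1, 0,0,0,0.0004,-0.0001,0,-1, 0,0,0,0.0004,-0.0001,0,-1]'
python3 -m creep '[0,0,0,0,0,0,0, 0,0,0,0,0,0,0.5, 0,0,0,0,0,0,1, 0,0,0,0,0,0,1, 0,0,0,0,0,0,1, 0,0,0,0,0,0,1, 0,0,0,0,0,0,1, 0,0,0,0,0,0,1, 0,0,0,0,0,0,1, 0,0,0,0,0,0,1]'
```

```text
time_s: 11.45
tool_pos: [0.5721, -0.0059, 0.0626]
ee_rot: [-3.14, 0.0, 1.36]
contact_force: [-5.9, -0.3, 3.3]
finger_gap: 0.0253
finger_force: 30.0
time_s: 12.45
tool_pos: [0.5729, -0.0061, 0.0627]
ee_rot: [3.142, 0.0, 1.36]
contact_force: [0.5, 0.5, -0.1]
finger_gap: 0.0882
finger_force: 0.0
```

Open and clear; lift straight up, then check.

```bash
python3 -m creep '[0,0,0,0,0,0.01,1, 0,0,0,0,0,0.03,1, 0,0,0,0,0,0.06,1, 0,0,0,0,0,0.1,1, 0,0,0,0,0,0.14,1, 0,0,0,0,0,0.17,1, 0,0,0,-0.024,0.023,0.19,1, 0,0,0,-0.0475,0.046,0.206,1, 0,0,0,-0.0475,0.046,0.206,1, 0,0,0,-0.0475,0.046,0.206,1]'
python3 - <<'E'
from workcell import imaging
import cv2
f=imaging.grab_frame("wrist"); cv2.imwrite("pics/w7.png",f["image"][:,:,::-1])
E
```

```text
time_s: 13.45
tool_pos: [0.5256, 0.0402, 0.2699]
ee_rot: [3.139, 0.0, 1.361]
contact_force: [0.4, 0.4, 0.0]
finger_gap: 0.0879
finger_force: 0.0
```

View pics/w7.png

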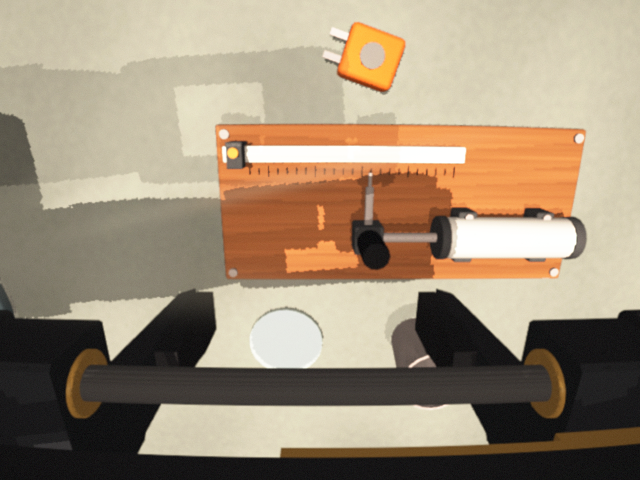

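The picture matches the one from before the pull: pointer tip at (371,173), marker screw at (233,153), and the adapter, coaster and cup unmoved.

```bash
python3 -c "
from workcell import manip
print(manip.close_job())"
```

```text
the job is handed in; nothing more can be done
None
```

The rod was drawn out until the pointer stood level with the marker (about 0.3 mm short by the wrist camera), held there about 2.6 s, eased fully home and let go; the marker and nearby things look unmoved, and the job is handed in at about 13.5 s.

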